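# Sort the bench oddments into their rests and trays

### The arm

A 6-joint arm with a two-finger parallel gripper is mounted at the origin on a cart in front of the work surface, level with it; the furniture and walls round the work are solid. World frame = base frame: x ahead of the robot, y to its left, z up, the work surface at z = 0. Lengths are in mm, angles in rad, forces in N, time in s.
With the tool pointing down it reaches from about 400 to 925 mm from the base axis. Payload 12.5 kg.
Tool frame: the origin (TCP) lies midway between the tips of the shut fingers; the grasp point (between the pads) lies 19 mm behind it (env.pinch_z is the z of the grasp point in the tool frame, in mm); z points along the fingers, y is the line along which they close (so a half turn about z gives the same grasp; the last joint's range is limited). The gripper opens to 95 mm and grips with 3 to 60 N. Pads are 20 mm wide; open, the fingers measure 119 mm over their backs; the gripper's body (75 mm by 180 mm) begins 59 mm behind the grasp point.
Start: joints at [-1.306, 0.491, 1.559, -0, 1.092, -0.106], TCP at [226.499, -582.533, 214.661] pointing down, gripper open.
Joint ranges: [-3.1, 3.1], [-0.84, 2.19], [0.05, 2.79], [-1.13, 4.28], [0.06, 2.93], [-2.69, 2.69]. Speed limits (rad/s): [2.22, 2.22, 2.79, 3.14, 3.14, 3.14].

### API

Orientations are given as [roll, pitch, yaw] about the fixed x, y, z axes, in that order (R = Rz(yaw) Ry(pitch) Rx(roll)).
In Python, from cell import env, eyes gives the robot as it stands.
- The arm moves only by the shell command python3 -m inch 'ROWS'. ROWS is JSON, a list of rows, each a list of 3 entries, a list of its own where there are three numbers: the shift along the tool's x, y, z in units of 60 mm (1.0 is 60 mm), then the turn about the tool's z in units of 5 degrees (1.0 is 5 degrees), then the closure, from -1 (fully open) to 1 (shut). In form: [[[tx, ty, tz], turn, claw], ...]. A call has exactly 10 rows; each row shifts and turns the commanded pose from where the row before left it, along the tool's axes as they then stand; what a row does not reach is not made up. A row lasts 1/8 s, in which the tool goes at most 62.5 mm and 10.7 degrees, less where a joint would pass 70% of its speed; a pose out of reach is approached as far as the arm can. A call is refused whole if a number of a shift passes 1 or a number of a turn 1, either way. A call with a gripper value outside its range is refused whole. The fingers move at their own pace and stop on an object; the grip force is fixed at half the most. Time passes only in rows, so rows that do not move let the fingers close, or fill a call up. It gives the time, the measured TCP pose, the force, the opening and the grip force at its end, in the units of the state.
- env.state(): the state, without advancing time (a new reading comes with each control period).
- eyes.read_camera(name): name is "scene" or "top"; returns a dict with "pixels" (400x640x3 uint8, red, green, blue), "fx", "fy", "cx", "cy" (pixels), "distortion" ([k1, k2, p1, p2, k3] as OpenCV has them; the pictures are not rectified), "extrinsics" (4x4, takes a point from world to camera coordinates). Camera axes: x right, y down, z forward; pixel columns grow to the right and rows downward; lengths in mm; the calibration is good to about 2 mm. A picture is of the moment at which its call begins. There is no depth.
- env.job_done(): hands the job in; it is judged then, once.
Trained networks look in a picture, given as the dict that the camera call returned (one of the last four; its "shot" number tells which), for a name from the list of things; names that differ only in an ending like _2 or _b are one class to them, and where a whole thing is asked for, a point or a joint stands for the part that bears it (a point fixed in the world has none). Each returns a list of dicts, best first, with "score" (0 to 1); they miss things now and then, are a little off and sometimes report something else, mostly with a low value. They report only what shows in the picture. A call takes as long as a camera call.
- eyes.boxes_of(name, picture): "centre" ([row, column] in pixels, amid what is visible of it).
- eyes.cut_out(name, picture): "mask" (400x640 bool, what is visible of it) and "centre" ([row, column] in pixels, amid what is visible of it).
- eyes.spot_point(name, picture): "centre" ([row, column] in pixels: a listed point, or the origin of a listed thing).
The state is a dict: "t": time; "joints": joint angles; "qvel": joint speeds; "tau": joint torques, N m; "eef_pos": TCP position; "tcp_rot": TCP orientation; "ft_force": force on the tool from outside, world axes, zero at the start; "moment": the same for the moment, N m; "opening": opening from 0.0 (shut) to 1.0 (fully open); "grip_force": force on a finger pad.
Only numpy, scipy, OpenCV 4.12 (cv2) and the standard library are available. Lean on these libraries where they do the work, as an engineer would, in place of code of your own. Each camera call takes 0.05 s, during which the arm holds its last target. There are 200 camera calls.

### The job

Put away the oddments lying on the bench: stand the large brass weight in the round well of the larger wooden rest and the small brass weight in the well of the smaller one, stand the two rubber stoppers in the divided tray, one in each bay, and lay the pinch clamp flat, lengthwise, in the plain undivided tray. Everything must sit on the floor of its place and not on a rim, and the timer that stands among them is to be left standing where it is.

Things in the scene. Friction and masses are not known exactly. Their poses are not given: they have to be found in the camera images.
- large_weight: larger of two brass knob weights, a cylinder 32 mm in diameter with a knob on top, 46 mm high over all, the cylinder about 30 mm high (grip it there), about 200 g; origin at the centre of its underside, z up along its axis; starts standing on the bench
- small_weight: smaller brass knob weight, 20 mm in diameter, 27 mm high over all with the knob, the cylinder about 17 mm high (grip it there), about 50 g; origin at the centre of its underside, z up along its axis; starts standing on the bench
- stopper_a: red-brown rubber stopper, a cone standing on its small end, 27 mm in diameter at the top, 26 mm high; origin at the centre of its underside, z up along its axis
- stopper_b: red-brown rubber stopper like the other but a little thicker, 31 mm in diameter at the top, 26 mm at the foot, 26 mm high; origin at the centre of its underside, z up along its axis; either stopper may go in either bay
- clamp: grey steel pinch clamp lying flat, 65 mm along its x, 41 mm along its y with the thin thumb screw at its -y side, 18 mm high, about 50 g; two rigid jaw plates run along x and are gripped together across y: outer faces about 24 mm apart at mid length, 28 mm at the +x end, middle of the grip at y = +7 mm; origin at the centre of the outline's underside, z up
- rest_large: larger wooden rest, fixed to the bench: a square block 84 x 84 x 10 mm with one round well 52 mm in diameter at its centre, open at the top, well floor 4 mm above the bench; origin at the centre of its underside, z up
- rest_small: smaller wooden rest, fixed to the bench: a square block 64 x 64 x 10 mm with one round well 38 mm in diameter at its centre, open at the top, well floor 4 mm above the bench; origin at the centre of its underside, z up
- stopper_tray: divided grey plastic tray, fixed to the bench: 58 mm along its x, 110 mm along its y, 11 mm high, walls and floor 3 mm thick; a cross wall in the middle makes two equal bays, each 52 mm (x) by about 50 mm (y), their centres 26.5 mm either side of the origin along its y; origin at the centre of its underside, z up
- clamp_tray: plain undivided grey plastic tray, fixed to the bench: 72 mm along its x, 96 mm along its y, 11 mm high, walls and floor 3 mm thick (inside 66 x 90 mm); origin at the centre of its underside, z up
- timer: white upright bench timer, 22 mm (its x) by 62 mm (its y), 58 mm high, standing loose among the things; not to be disturbed; origin at the centre of its underside, z up

How it is judged (in metres and radians):
At the end, for the whole second after the job is handed in: Weights on their well floors within 12.5 mm of the centre; a stopper on the floor of each bay within 16 mm of its centre; clamp flat in the plain tray, within 20 mm of its centre lengthwise and 27 mm across, aligned to 0.5 rad; timer within 20 mm of its start; all upright to 0.12 rad, at rest (horizontal distance between large_weight and rest_large below 0.0125 m and z of large_weight in the frame of rest_large between 0.001 and 0.007 m and horizontal distance between small_weight and rest_small below 0.0125 m and z of small_weight in the frame of rest_small between 0.001 and 0.007 m and ((x of stopper_a in the frame of stopper_tray between -0.016 and 0.016 m and y of stopper_a in the frame of stopper_tray between 0.0105 and 0.0425 m and z of stopper_a in the frame of stopper_tray between 0 and 0.006 m and x of stopper_b in the frame of stopper_tray between -0.016 and 0.016 m and y of stopper_b in the frame of stopper_tray between -0.0425 and -0.0105 m and z of stopper_b in the frame of stopper_tray between 0 and 0.006 m) or (x of stopper_b in the frame of stopper_tray between -0.016 and 0.016 m and y of stopper_b in the frame of stopper_tray between 0.0105 and 0.0425 m and z of stopper_b in the frame of stopper_tray between 0 and 0.006 m and x of stopper_a in the frame of stopper_tray between -0.016 and 0.016 m and y of stopper_a in the frame of stopper_tray between -0.0425 and -0.0105 m and z of stopper_a in the frame of stopper_tray between 0 and 0.006 m)) and x of clamp in the frame of clamp_tray between -0.027 and 0.027 m and y of clamp in the frame of clamp_tray between -0.02 and 0.02 m and z of clamp in the frame of clamp_tray between 0 and 0.006 m and angle between the x axis of clamp and the y axis of clamp_tray, either way round below 0.5 rad and distance of timer from where it was at the start of the episode below 0.02 m and angle between each of large_weight, small_weight, stopper_a, stopper_b, clamp, timer's own z axis and vertical below 0.12 rad and linear speed of each of large_weight, small_weight, stopper_a, stopper_b, clamp, timer below 0.02 m/s); the robot touches nothing.
It fails at once if the timer is knocked over (angle between timer's own z axis and vertical above 0.5 rad).
It also fails if it takes over 115 s, if anything falls off the work surface, if the arm or the gripper's body presses on something with over 40 N, if the wrist force passes 120 N, or if a joint passes its speed limit or range.

## Working session

There is one attempt and no reset: what is moved stays moved. The work goes in short steps, Python scripts to look and compute and a shell command to move; the robot and the scene stay as the last step left them, time stands still between calls to the robot, and variables do not carry over. Pictures are saved under pics/ and viewed, at most 18 in all, crops included, and the job is handed in when it is done.

```bash
ls; mkdir -p pics
cat > h.py <<'E'
import numpy as np, cv2
from cell import env, eyes
def ray(p,rc):
    K=np.array([[p['fx'],0,p['cx']],[0,p['fy'],p['cy']],[0,0,1.]])
    u=cv2.undistortPoints(np.array([[[rc[1],rc[0]]]],float),K,np.array(p['distortion'],float))[0,0]
    E=np.array(p['extrinsics']);R=E[:3,:3];t=E[:3,3]
    return -R.T@t, R.T@np.array([u[0],u[1],1.])
def onz(p,rc,z):
    o,d=ray(p,rc); return (o+d*(z-o[2])/d[2])[:2]
def save(p,n): cv2.imwrite('pics/'+n,p['pixels'][:,:,::-1])
E
python3 - <<'E'
from h import *
print(env.state()); print(env.pinch_z)
for c in ['top','scene']:
    p=eyes.read_camera(c); save(p,c+'0.png')
    E=np.array(p['extrinsics']);print(c,-E[:3,:3].T@E[:3,3],p['fx'],E[2,:3])
    for n in ['large_weight','small_weight','stopper_a','clamp','rest_large','rest_small','stopper_tray','clamp_tray','timer']:
        for f in (eyes.spot_point,eyes.cut_out):
            for d in f(n,p)[:3]:
                if d['score']<.25: continue
                s=''
                if 'mask' in d:
                    m=d['mask'].astype(np.uint8); pts=np.argwhere(m)[:,::-1].astype(np.float32)
                    s=str(len(pts))
                print(n,f.__name__[:4],round(d['score'],2),np.round(d['centre'],1),np.round(onz(p,d['centre'],0),1),s)
E
```

```text
pics
{'t': 0.0, 'joints': array([-1.30560455e+00,  4.91550316e-01,  1.55943181e+00,  2.23378050e-05,
        1.09168107e+00, -1.05573621e-01]), 'qvel': array([-6.21221311e-06, -1.04309373e-03,  6.86153123e-04,  2.04188296e-05,
       -2.29143129e-04,  1.23025886e-03]), 'tau': array([-1.51951386e-03, -6.12638354e+01, -2.58179086e+01,  6.92676427e-02,
        4.82246862e-02, -9.55320866e-05]), 'eef_pos': array([ 226.43662447, -582.29230279,  214.07356162]), 'tcp_rot': array([-3.14053016e+00, -1.32512225e-04,  3.70755022e-01]), 'ft_force': array([0.5245845 , 0.39856986, 0.15555326]), 'moment': array([-0.00124515,  0.00797949,  0.02161525]), 'grip_force': 0.0, 'opening': 1.0012110841689486}
-18.8
top [ 423.53899677   21.28052756 1145.15767808] 394.35801688841974 [ 0.09788321 -0.0193925  -0.99500895]
large_weight call 0.58 [229.8 217.2] [466.7 292.3] 
large_weight call 0.66 [240.8 425.6] [ 440.3 -311.6] 187
large_weight call 0.55 [229.4 212.3] [467.7 306.3] 95
small_weight call 0.45 [238.5 341.7] [444.8 -67.4] 
small_weight call 0.6 [237. 341.] [449.1 -65.4] 39
stopper_a call 0.65 [239.3 
[... 1359 characters left out ...]
ll 0.71 [202.6 295.3] [587.6  15.3] 
rest_large call 0.86 [200.2 301.5] [584.8  -2.8] 804
rest_small call 0.75 [261.9 183.6] [586.3 316.2] 
rest_small call 0.42 [235.5 322.8] [453.   65.6] 
rest_small call 0.57 [261.2 186.1] [584.7 311.8] 1009
stopper_tray call 0.85 [175.9 339.1] [ 600.7 -161.2] 
stopper_tray call 0.64 [174.5 337.6] [ 608.7 -164.4] 581
clamp_tray call 0.61 [226.6 249.9] [587.3 153.3] 
clamp_tray call 0.97 [225.2 247.4] [595.2 153.8] 1109
clamp_tray call 0.29 [282. 232.] [475.6 285.2] 453
timer call 0.73 [179.6 418.6] [ 438.3 -296.6] 
timer call 0.73 [194.9 389.7] [ 447.8 -175.5] 
timer call 0.58 [169.5 419. ] [ 468.3 -348.6] 214
timer call 0.4 [284.7 232.1] [469.8 289.4] 438
```

Run:
```python
import cv2
a=cv2.imread('pics/top0.png')[140:280,180:460]; cv2.imwrite('pics/top0c.png',cv2.resize(a,(800,400),interpolation=cv2.INTER_CUBIC))
a=cv2.imread('pics/scene0.png')[130:330,130:450]; cv2.imwrite('pics/scene0c.png',cv2.resize(a,(800,500),interpolation=cv2.INTER_CUBIC))
```

```text
(no output)
```

View pics/top0c.png

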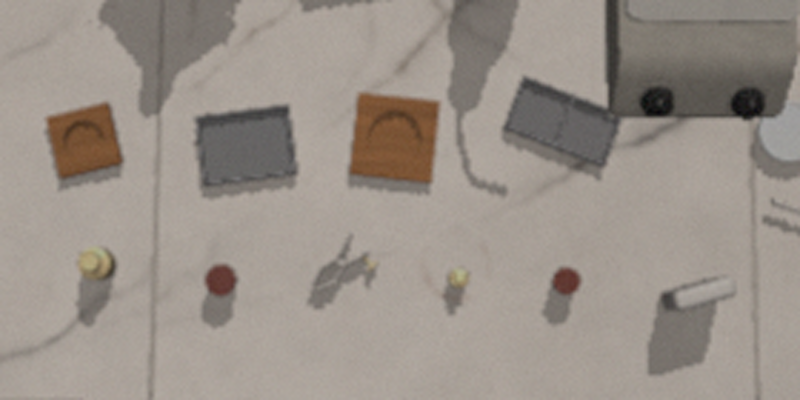

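View pics/scene0c.png

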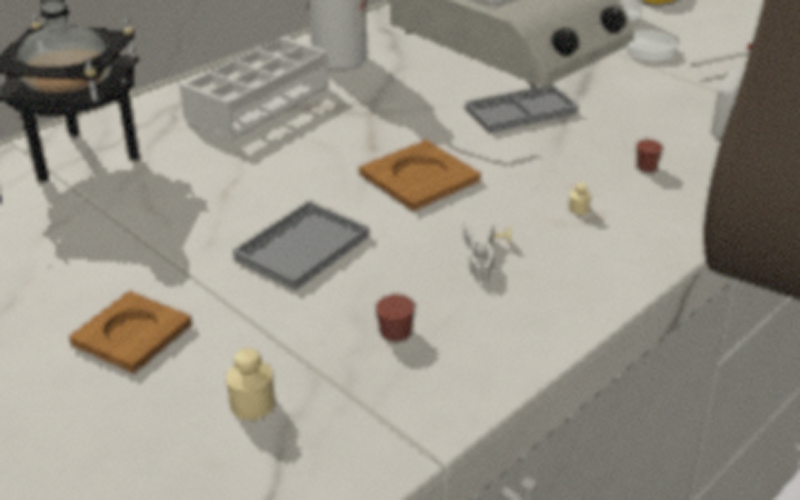

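```bash
cat >> h.py <<'E'
from scipy.optimize import minimize
def proj(p,P):
    K=np.array([[p['fx'],0,p['cx']],[0,p['fy'],p['cy']],[0,0,1.]]);E=np.array(p['extrinsics'])
    return cv2.projectPoints(np.asarray(P,float).reshape(-1,1,3),cv2.Rodrigues(E[:3,:3])[0],E[:3,3],K,np.array(p['distortion'],float))[0][:,0]
def circ(r,z,n=24):
    a=np.arange(n)*2*np.pi/n; return np.c_[r*np.cos(a),r*np.sin(a),0*a+z]
def box(a,b,h): return np.array([[x,y,z] for x in(-a/2,a/2) for y in(-b/2,b/2) for z in(0,h)])
SH={'large_weight':[np.r_[circ(16,0),circ(16,30)],np.r_[circ(8,30),circ(8,46)]],
'small_weight':[np.r_[circ(10,0),circ(10,17)],np.r_[circ(5,17),circ(5,27)]],
'stopper':[np.r_[circ(12,0),circ(14.5,26)]],
'rest_large':[box(84,84,10)],'rest_small':[box(64,64,10)],'stopper_tray':[box(58,110,11)],'clamp_tray':[box(72,96,11)],'timer':[box(22,62,58)]}
def sil(p,name,v):
    c,s=np.cos(v[2]),np.sin(v[2]);m=np.zeros((1600,2560),np.uint8)
    for P in SH[name]:
        Q=np.c_[c*P[:,0]-s*P[:,1]+v[0],s*P[:,0]+c*P[:,1]+v[1],P[:,2]]
        h=cv2.convexHull(((proj(p,Q)+.5)*4-.5).astype(np.float32)); cv2.fillConvexPoly(m,np.round(h*16).astype(np.int32),1,shift=4)
    return cv2.resize(m.astype(np.float32),(640,400),interpolation=cv2.INTER_AREA)
def fit(name,obs,v0,yaw=True):
    def cost(v):
        v=np.array([v[0],v[1],v[2] if yaw else 0.]);t=0
        for p,m in obs:
            s=sil(p,name,v); t+=np.abs(s-m).sum()/m.sum()
        return t
    best=None
    for dy in ([0] if not yaw else v0[2]):
        r=minimize(cost,[v0[0],v0[1],dy],method='Nelder-Mead',options=dict(initial_simplex=[[v0[0]+a,v0[1]+b,dy+c] for a,b,c in((0,0,0),(8,0,0),(0,8,0),(0,0,.1))],maxiter=70,xatol=.1,fatol=1e-3))
        if best is None or r.fun<best.fun: best=r
    return np.round(best.x,3),round(best.fun,2)
E
python3 - <<'E'
from h import *
T=eyes.read_camera('top');S=eyes.read_camera('scene')
def cm(p,name,xy,kind):
    # colour mask near predicted centre
    im=p['pixels'].astype(int);r,g,b=im[...,0],im[...,1],im[...,2]
    m={'red':(r-g>35)&(r<170),'brass':(r-b>38)&(r>120)&(g-b>25),'wood':(r-b>50)&(r-g>25)}[kind]
    w=sil(p,name,[*xy,0])>0; w=cv2.dilate(w.astype(np.uint8),np.ones((17,17)))>0
    return (m&w).astype(np.float32)
for n,nm,xy,k in [('large_weight','large_weight',(453,297),'brass'),('small_weight','small_weight',(455,-69),'brass'),('stopL','stopper',(437,180),'red'),('stopR','stopper',(442,-160),'red')]:
    for lab,cs in(('T',[T]),('S',[S]),('TS',[T,S])):
        obs=[(p,cm(p,nm,xy,k)) for p in cs]; print(n,lab,*fit(nm,obs,xy,False),[o[1].sum() for o in obs])
Y=np.arange(-.6,.7,.3)
for n,xy in [('rest_large',(590,0)),('rest_small',(580,315)),('stopper_tray',(607,-172)),('clamp_tray',(583,155)),('timer',(438,-297))]:
    for lab,cs in(('T',[T]),('S',[S])):
        obs=[]
        for p in cs:
            L=[d for d in eyes.cut_out(n,p) if np.hypot(*(onz(p,d['centre'],5)-xy))<60]
            if L: obs.append((p,L[0]['mask'].astype(np.float32)))
        if obs: print(n,lab,*fit(n,obs,(*xy,Y),True),[o[1].sum() for o in obs])
a=cv2.resize(T['pixels'][210:260,275:335],(480,400),interpolation=cv2.INTER_CUBIC)
b=cv2.resize(S['pixels'][210:260,295:345],(320*5//4,400),interpolation=cv2.INTER_CUBIC)[:, :310]
cv2.imwrite('pics/clamp.png',np.hstack([a,b])[:,:,::-1])
E
```

```text
large_weight T [ 4.62320e+02  3.00996e+02 -1.84000e-01] 0.71 [np.float32(78.0)]
large_weight S [ 4.58786e+02  3.00478e+02 -7.80000e-02] 0.19 [np.float32(395.0)]
large_weight TS [458.845 300.867  -0.   ] 0.9 [np.float32(78.0), np.float32(395.0)]
small_weight T [ 4.49477e+02 -6.32030e+01 -3.50000e-02] 0.96 [np.float32(22.0)]
small_weight S [ 4.48134e+02 -6.07680e+01 -2.70000e-02] 0.29 [np.float32(79.0)]
small_weight TS [ 4.48753e+02 -6.09920e+01 -1.40000e-02] 1.27 [np.float32(22.0), np.float32(79.0)]
stopL T [4.43814e+02 1.74498e+02 2.50000e-02] 0.4 [np.float32(62.0)]
stopL S [ 4.47449e+02  1.73598e+02 -4.50000e-02] 0.66 [np.float32(148.0)]
stopL TS [ 4.45220e+02  1.75452e+02 -2.20000e-02] 1.08 [np.float32(62.0), np.float32(148.0)]
stopR T [ 4.48522e+02 -1.67530e+02 -9.00000e-03] 0.86 [np.float32(47.0)]
stopR S [ 4.55681e+02 -1.80900e+02  1.42000e-01] 1.45 [np.float32(60.0)]
stopR TS [ 4.48906e+02 -1.71076e+02 -6.60000e-02] 2.38 [np.float32(47.0), np.float32(60.0)]
rest_large T [ 5.931e+02  1.447e+00 -1.140e-01] 0.15 [np.float32(742.0)]
rest_large S [ 5.88849e+02  6.07400e+00 -1.10000e-01] 0.04 [np.float32(822.0)]
rest_small T [5.86452e+02 3.19103e+02 2.63000e-01] 0.05 [np.float32(512.0)]
rest_small S [5.82086e+02 3.20423e+02 2.61000e-01] 0.06 [np.float32(934.0)]
stopper_tray T [ 6.10968e+02 -1.70219e+02 -3.70000e-01] 0.08 [np.float32(725.0)]
stopper_tray S [ 6.08386e+02 -1.65971e+02 -3.55000e-01] 0.1 [np.float32(545.0)]
clamp_tray T [5.83146e+02 1.53216e+02 1.52000e-01] 0.04 [np.float32(835.0)]
clamp_tray S [5.79541e+02 1.57253e+02 1.41000e-01] 0.08 [np.float32(1049.0)]
timer T [ 4.35482e+02 -2.98092e+02  2.37000e-01] 0.19 [np.float32(216.0)]
```

View pics/clamp.png

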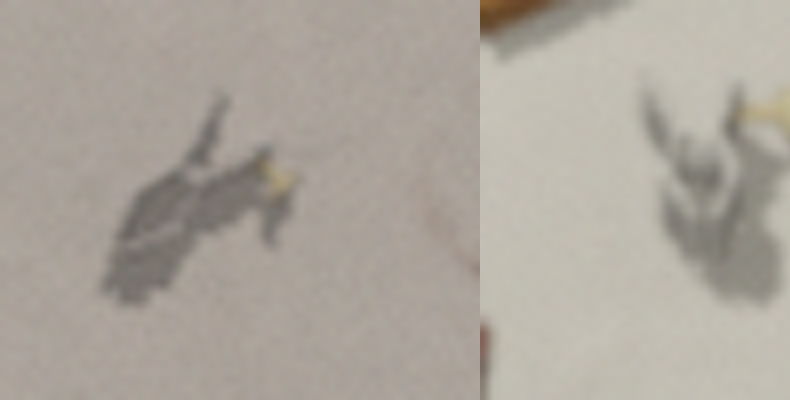

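Run:
```python
from h import *
T=eyes.read_camera('top');S=eyes.read_camera('scene')
out=[]
for p,dx,dy in((T,0,0),(S,0,0)):
    X,Y=np.mgrid[495:400:-.25,105:5:-.25]
    uv=proj(p,np.c_[X.ravel(),Y.ravel(),0*X.ravel()+14]).astype(np.float32).reshape(*X.shape,2)
    im=cv2.remap(p['pixels'],uv[...,0],uv[...,1],cv2.INTER_CUBIC)[:,:,::-1].astype(float)
    im=np.clip((im-70)*255/150,0,255).astype(np.uint8)
    for k in range(0,100,10): im[:6 if k%50 else 14,k*4]=0
    for k in range(5,95,10): im[k*4,:6]=0
    out.append(im)
cv2.imwrite('pics/clampr.png',np.hstack(out))
for n,nm in [('small_weight','small_weight'),('stopper_a','stopper'),('stopper_b','stopper')]:
  for c,p in(('T',T),('S',S)):
    for d in eyes.cut_out(n,p)[:3]:
        print(nm,c,round(d['score'],2),d['mask'].sum(),*fit(nm,[(p,d['mask'].astype(np.float32))],onz(p,d['centre'],10),False))
for c,p in(('T',T),('S',S)):
    for f in(eyes.spot_point,eyes.cut_out):
        print(c,[(round(d['score'],2),np.round(onz(p,d['centre'],0 if f==eyes.spot_point else 9),1)) for d in f('clamp',p)[:2]])
```

```text
small_weight T 0.47 31 [450.5   -63.194   0.   ] 0.39
small_weight S 0.4 86 [ 4.46646e+02 -5.92380e+01  1.07000e-01] 0.21
stopper T 0.5 807 [ 6.16063e+02  1.06390e+01 -3.20000e-01] 0.89
stopper T 0.48 63 [4.45966e+02 1.75279e+02 2.90000e-02] 0.38
stopper S 0.64 138 [ 4.44551e+02 -1.65366e+02 -2.41000e-01] 0.11
stopper S 0.49 269 [ 4.42008e+02  1.77123e+02 -6.20000e-02] 0.09
stopper T 0.5 807 [ 6.16063e+02  1.06390e+01 -3.20000e-01] 0.89
stopper T 0.48 63 [4.45966e+02 1.75279e+02 2.90000e-02] 0.38
stopper S 0.64 138 [ 4.44551e+02 -1.65366e+02 -2.41000e-01] 0.11
stopper S 0.49 269 [ 4.42008e+02  1.77123e+02 -6.20000e-02] 0.09
T [(0.69, array([448.9, -71.2])), (0.55, array([466.8,  54.8]))]
T [(0.42, array([463.,  60.]))]
S [(0.74, array([582.2,  10.6])), (0.61, array([453.3,  63.4]))]
S [(0.49, array([462.1,  63.3])), (0.48, array([585.3, 156.6]))]
```

View pics/clampr.png

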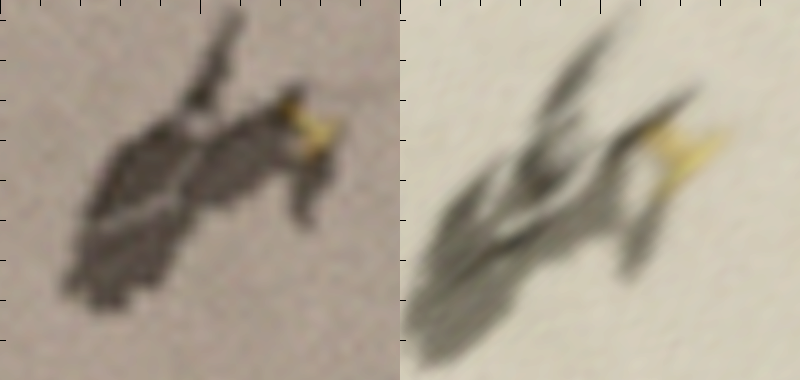

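The pictures show the weights, stoppers and clamp in one row at x≈450. The clamp's jaws point to about −37°, with the brass knob at the −y side near its +x end. The rests and trays lie at x≈590, and a hotplate stands at the upper right beside the stopper tray. I'll start moving and triangulate the hotplate as I go.

```bash
python3 -m inch '[[[0,0,0],-1,-1],[[0,0,0],-1,-1],[[0,0,0],-1,-1],[[0,0,0],-1,-1],[[0,0,0],-1,-1],[[0,0,0],-1,-1],[[0,0,0],-1,-1],[[0,0,0],-1,-1],[[0,0,0],-1,-1],[[0,0,0],-1,-1]]'
python3 -m inch '[[[0,0,0],-1,-1],[[0,0,0],-1,-1],[[0,0,0],-1,-1],[[0,0,0],-0.75,-1],[[0.7,0.4,0.2],0,-1],[[0.7,0.4,0.2],0,-1],[[0.7,0.4,0.2],0,-1],[[0.7,0.4,0.2],0,-1],[[0.7,0.4,0.2],0,-1],[[0.7,0.4,0.2],0,-1]]'
python3 - <<'E'
from h import *
T=eyes.read_camera('top');S=eyes.read_camera('scene')
def tri(a,b):
    o1,d1=ray(T,a);o2,d2=ray(S,b)
    s=np.linalg.lstsq(np.c_[d1,-d2],o2-o1,rcond=None)[0]
    A=o1+d1*s[0];B=o2+d2*s[1]; return np.round((A+B)/2),round(np.linalg.norm(A-B),1)
print(tri((175.4,410),(146.8,356.4)),tri((175.4,441.5),(137.2,375.2)))
print(onz(T,(180.3,394),0),onz(T,(180.3,394),20))
c=np.vstack([cv2.resize(T['pixels'][100:200,360:500],(700,500),interpolation=cv2.INTER_CUBIC)]);cv2.imwrite('pics/hp.png',c[:,:,::-1])
for n in['stopper_a']:
    for c,p in(('T',T),('S',S)):
      for d in eyes.cut_out(n,p)[:3]:
        print(c,round(d['score'],2),d['mask'].sum(),*fit('stopper',[(p,d['mask'].astype(np.float32))],onz(p,d['centre'],10),False))
E
```

```text
t: 4.35
eef_pos: [226.5, -582.6, 214.6]
tcp_rot: [3.142, 0.0, 1.246]
ft_force: [-0.5, -0.9, 0.4]
opening: 1.002
grip_force: 0.0
t: 5.6
eef_pos: [371.2, -329.3, 142.5]
tcp_rot: [3.141, 0.001, 1.571]
ft_force: [2.0, -0.3, -0.5]
opening: 1.0
grip_force: 0.0
(array([ 623., -257.,   47.]), np.float64(1.5)) (array([ 624., -346.,   49.]), np.float64(1.7))
[ 617.2119759  -221.31900855] [ 613.82950757 -217.08204554]
T 0.61 65 [4.45415e+02 1.73096e+02 4.50000e-02] 0.34
T 0.54 833 [ 5.90640e+02  1.79654e+02 -1.49000e-01] 0.89
T 0.44 62 [ 4.47739e+02 -1.69012e+02 -9.80000e-02] 0.41
S 0.7 267 [4.42944e+02 1.77141e+02 1.00000e-03] 0.11
S 0.68 109 [ 4.46843e+02 -1.67568e+02 -1.10000e-01] 0.4
```

View pics/hp.png

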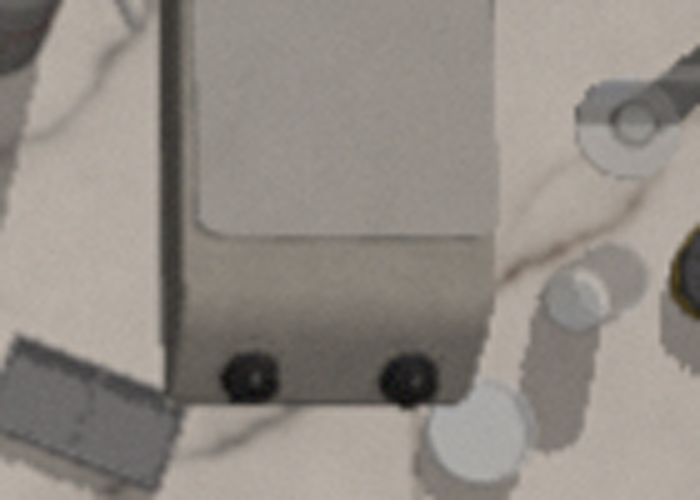

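```bash
python3 -m inch '[[[0.675,0.314,0.05],0,-1],[[0.675,0.314,0.05],0,-1],[[0.675,0.314,0.05],0,-1],[[0.675,0.314,0.05],0,-1],[[0,0,0.5],0,-1],[[0,0,0.5],0,-1],[[0,0,0.5],0,-1],[[0,0,0.4],0,-1],[[0,0,0.1],0,-1],[[0,0,0],0,-1]]'
python3 -m inch '[[[0,0,0],0,0],[[0,0,0],0,1],[[0,0,0],0,1],[[0,0,0],0,1],[[0,0,0],0,1],[[0,0,0],0,1],[[0,0,0],0,1],[[0,0,-0.3],0,1],[[0,0,-0.5],0,1],[[0,0,-0.5],0,1]]'
python3 - <<'E'
from h import *
T=eyes.read_camera('top');S=eyes.read_camera('scene')
st=env.state();print(st['eef_pos'],st['tcp_rot'],st['opening'],st['grip_force'])
a=cv2.resize(S['pixels'][130:250,320:440],(480,480),interpolation=cv2.INTER_CUBIC);cv2.imwrite('pics/g1.png',a[:,:,::-1])
E
```

```text
t: 7.05
eef_pos: [446.0, -169.3, 10.9]
tcp_rot: [3.141, 0.0, 1.57]
ft_force: [-1.1, 0.5, 0.5]
opening: 1.0
grip_force: 0.0
t: 8.3
eef_pos: [445.7, -168.5, 89.3]
tcp_rot: [-3.141, -0.0, 1.571]
ft_force: [0.0, 0.6, 0.3]
opening: 0.262
grip_force: 30.0
[ 446.876482   -169.05119124   90.87120389] [3.13785171e+00 2.12019074e-03 1.57080653e+00] 0.26732178052013483 29.99985197209753
```

View pics/g1.png

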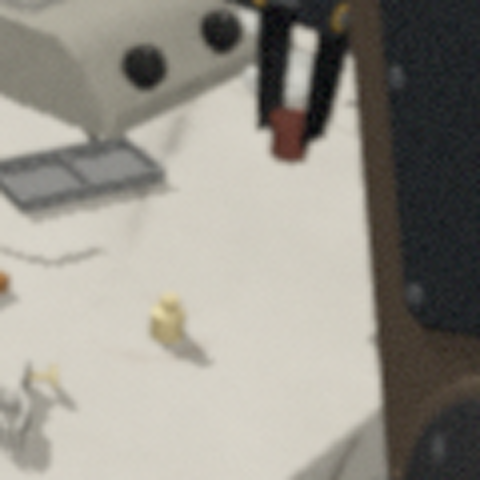

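```bash
python3 -m inch '[[[-0.06,0.52,0],0,1],[[-0.06,0.52,0],0,1],[[-0.06,0.52,0],0,1],[[-0.07,0.52,0],0,1],[[-0.07,0.52,0.1],0,1],[[0,0,0.3],0,1],[[0,0,0.2],0,1],[[0,0,0],0,1],[[0,0,0],0,1],[[0,0,0],0,1]]'
python3 - <<'E'
from h import *
T=eyes.read_camera('top');S=eyes.read_camera('scene')
st=env.state();e=st['eef_pos'];print(e,st['tcp_rot'],st['opening'],st['grip_force'])
zb=e[2]-11
SH['held']=[P+[0,0,zb] for P in SH['stopper']]
for c,p in(('T',T),('S',S)):
    for d in eyes.cut_out('stopper_a',p)[:4]:
        if np.hypot(*(onz(p,d['centre'],zb+13)-e[:2]))<40: print(c,d['mask'].sum(),*fit('held',[(p,d['mask'].astype(np.float32))],e[:2],False))
a=cv2.resize(S['pixels'][130:230,290:410],(600,500),interpolation=cv2.INTER_CUBIC);cv2.imwrite('pics/g2.png',a[:,:,::-1])
E
```

```text
t: 9.65
eef_pos: [602.0, -187.9, 53.3]
tcp_rot: [3.141, 0.001, 1.571]
ft_force: [-0.5, 0.0, 0.1]
opening: 0.267
grip_force: 30.0
[ 601.99231582 -187.86471749   53.1969948 ] [3.14077204e+00 4.05367129e-04 1.57063777e+00] 0.2662003571198951 30.00012768083252
S 86 [ 5.96263e+02 -1.76500e+02 -7.00000e-02] 0.52
```

View pics/g2.png

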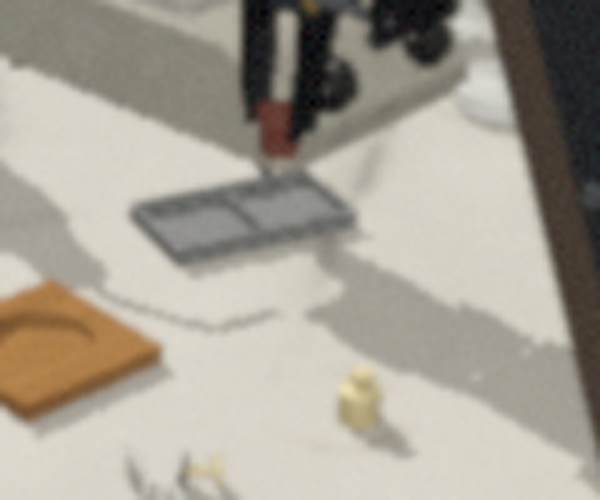

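```bash
python3 -m inch '[[[0,0,0.2],0,1],[[0,0,0.15],0,1],[[0,0,0.1],0,1],[[0,0,0.03],0,1],[[0,0,0],0,1],[[0,0,0],0,1],[[0,0,0],0,1],[[0,0,0],0,1],[[0,0,0],0,1],[[0,0,0],0,1]]'
python3 - <<'E'
from h import *
S=eyes.read_camera('scene');T=eyes.read_camera('top')
e=env.state()['eef_pos'];print(e)
for z in(0,5,10,15,25):print(z,proj(S,[e[0],e[1],z]), proj(T,[e[0],e[1],z]))
a=cv2.resize(S['pixels'][140:200,310:390],(800,600),interpolation=cv2.INTER_CUBIC);cv2.imwrite('pics/g3.png',a[:,:,::-1])
E
```

```text
t: 11.1
eef_pos: [601.9, -187.8, 23.9]
tcp_rot: [3.142, 0.0, 1.571]
ft_force: [-0.1, 0.5, -0.7]
opening: 0.263
grip_force: 30.0
[ 601.90924698 -187.78527598   23.83749105]
0 [[345.1045683  172.47577535]] [[382.69280131 185.31166689]]
5 [[345.21251795 170.84350958]] [[383.00153948 185.05205787]]
10 [[345.32097792 169.20342829]] [[383.31295061 184.79020203]]
15 [[345.42995176 167.55547653]] [[383.62706959 184.52607007]]
25 [[345.64945536 164.23573921]] [[384.2635737  183.99085791]]
```

View pics/g3.png

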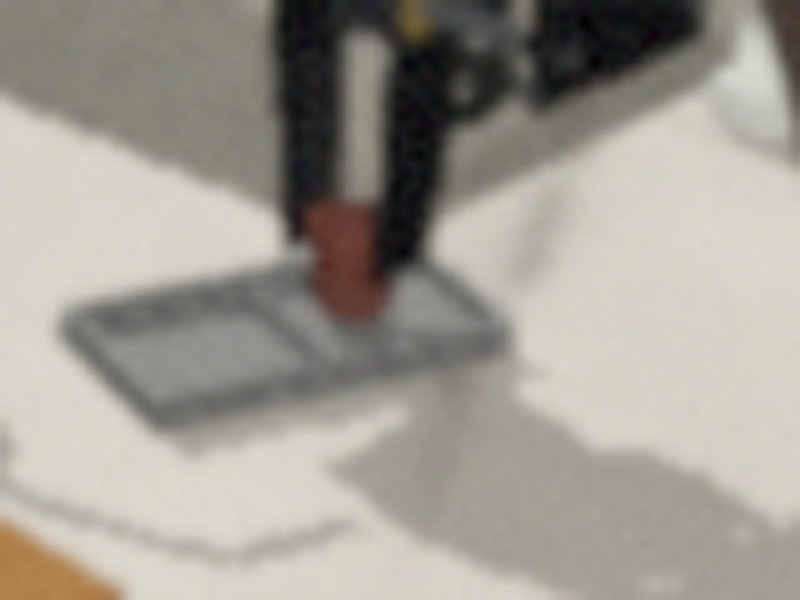

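```bash
python3 -m inch '[[[0,0,0.05],0,1],[[0,0,0.05],0,1],[[0,0,0.03],0,1],[[0,0,0],0,1],[[0,0,0],0,1],[[0,0,0],0,1],[[0,0,0],0,1],[[0,0,0],0,1],[[0,0,0],0,1],[[0,0,0],0,1]]'
```

```text
t: 12.45
eef_pos: [602.0, -187.9, 18.0]
tcp_rot: [3.141, 0.001, 1.571]
ft_force: [-6.2, 2.0, 23.0]
opening: 0.263
grip_force: 30.0
```

```bash
python3 -m inch '[[[0,0,-0.03],0,0.3],[[0,0,0],0,0.05],[[0,0,0],0,0.05],[[0,0,0],0,0.05],[[0,0,-0.3],0,0.05],[[0,0,-0.6],0,0.05],[[0,0,-0.4],0,0.05],[[0.4,-0.5,0],0,-1],[[0.4,-0.5,0],0,-1],[[0.4,-0.5,0],0,-1]]'
python3 -m inch '[[[0.45,-0.53,0],0,-1],[[0.46,-0.53,0],0,-1],[[0,0,0],0,-1],[[0,0,0],0,-1],[[0,0,0],0,-1],[[0,0,0],0,-1],[[0,0,0],0,-1],[[0,0,0],0,-1],[[0,0,0],0,-1],[[0,0,0],0,-1]]'
python3 - <<'E'
from h import *
S=eyes.read_camera('scene');T=eyes.read_camera('top')
for n,nm in [('small_weight','small_weight'),('stopper_a','stopper'),('stopper_tray','stopper_tray'),]:
  for c,p in(('T',T),('S',S)):
    for d in eyes.cut_out(n,p)[:3]:
        print(nm,c,round(d['score'],2),d['mask'].sum(),*fit(nm,[(p,d['mask'].astype(np.float32))],(*onz(p,d['centre'],10),[-.3]),n=='stopper_tray'))
a=cv2.resize(S['pixels'][140:200,310:390],(800,600),interpolation=cv2.INTER_CUBIC);cv2.imwrite('pics/g4.png',a[:,:,::-1])
E
```

```text
t: 13.7
eef_pos: [511.1, -115.2, 97.0]
tcp_rot: [3.14, 0.001, 1.571]
ft_force: [0.3, 1.0, -0.6]
opening: 0.734
grip_force: 0.0
t: 14.95
eef_pos: [448.3, -61.2, 95.8]
tcp_rot: [3.142, 0.0, 1.571]
ft_force: [0.0, -0.1, 0.3]
opening: 0.999
grip_force: 0.0
small_weight T 0.18 194 [ 4.37688e+02 -3.09271e+02  7.30000e-02] 0.73
small_weight S 0.63 75 [ 4.47659e+02 -6.05880e+01  2.50000e-02] 0.36
stopper S 0.74 260 [ 4.41387e+02  1.77466e+02 -1.50000e-02] 0.08
stopper_tray T 0.78 634 [ 6.11192e+02 -1.69159e+02 -3.85000e-01] 0.24
stopper_tray S 0.85 483 [ 6.05447e+02 -1.66084e+02 -4.54000e-01] 0.26
```

View pics/g4.png

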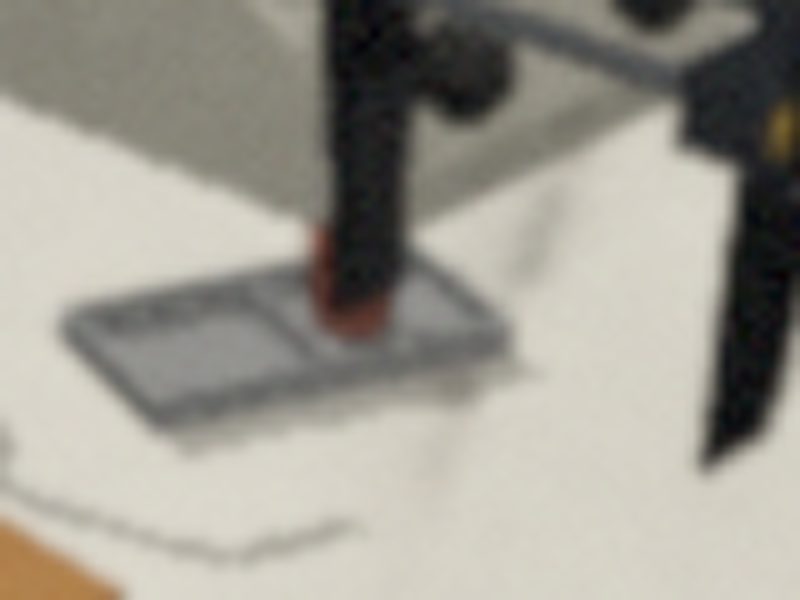

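The stopper stands in the right bay, with its foot at about crop (350,320). Next is the small weight.

```bash
python3 -m inch '[[[0,0,0.5],0,-1],[[0,0,0.5],0,-1],[[0,0,0.3],0,-1],[[0,0,0.155],0,-0.3],[[0,0,0],0,0.3],[[0,0,0],0,1],[[0,0,0],0,1],[[0,0,0],0,1],[[0,0,0],0,1],[[0,0,0],0,1]]'
python3 -m inch '[[[0,0,0],0,1],[[0,0,0],0,1],[[0,0,-0.4],0,1],[[0,0,-0.6],0,1],[[0,0,-0.5],0,1],[[0.5,0.3,0],0,1],[[0.7,0.3,0],0,1],[[0.9,0.3,0],0,1],[[0.9,0.3,0],0,1],[[0.9,0.3,0],0,1]]'
```

```text
t: 16.6
eef_pos: [448.4, -61.2, 8.6]
tcp_rot: [3.141, 0.0, 1.571]
ft_force: [-0.6, 0.3, -0.6]
opening: 0.322
grip_force: 0.0
t: 17.85
eef_pos: [538.6, 174.7, 98.4]
tcp_rot: [-3.141, 0.0, 1.571]
ft_force: [1.2, -0.4, -0.9]
opening: 0.193
grip_force: 30.0
```

```bash
python3 -m inch '[[[0.8,0.25,0],0,1],[[0.8,0.25,0],0,1],[[0.6,0.25,0.2],0,1],[[0.22,0.01,0.4],0,1],[[0,0,0.3],0,1],[[0,0,0],0,1],[[0,0,0],0,1],[[0,0,0],0,1],[[0,0,0],0,1],[[0,0,0],0,1]]'
python3 - <<'E'
from h import *
S=eyes.read_camera('scene');T=eyes.read_camera('top')
e=env.state()['eef_pos'];print(e); zb=e[2]-8.5
SH['held']=[P+[0,0,zb] for P in SH['small_weight']]
for c,p in(('T',T),('S',S)):
    for d in eyes.cut_out('small_weight',p)[:3]:
        print(c,round(d['score'],2),d['mask'].sum(),*fit('held',[(p,d['mask'].astype(np.float32))],onz(p,d['centre'],zb+10),False))
    d=eyes.cut_out('rest_small',p)[0]; print(*fit('rest_small',[(p,d['mask'].astype(np.float32))],(584,320,[.26])))
a=cv2.resize(S['pixels'][210:300,130:250],(800,600),interpolation=cv2.INTER_CUBIC);cv2.imwrite('pics/g5.png',a[:,:,::-1])
E
```

```text
t: 19.1
eef_pos: [584.1, 318.0, 44.9]
tcp_rot: [3.141, -0.0, 1.571]
ft_force: [-0.2, 0.4, 0.5]
opening: 0.195
grip_force: 30.0
[584.0093884  317.99970686  44.67527664]
[5.92878e+02 2.91854e+02 3.42000e-01] 1.5
S 0.68 838 [ 5.24216e+02  7.60880e+01 -1.68000e-01] 0.86
[5.82270e+02 3.21177e+02 2.60000e-01] 0.08
```

View pics/g5.png

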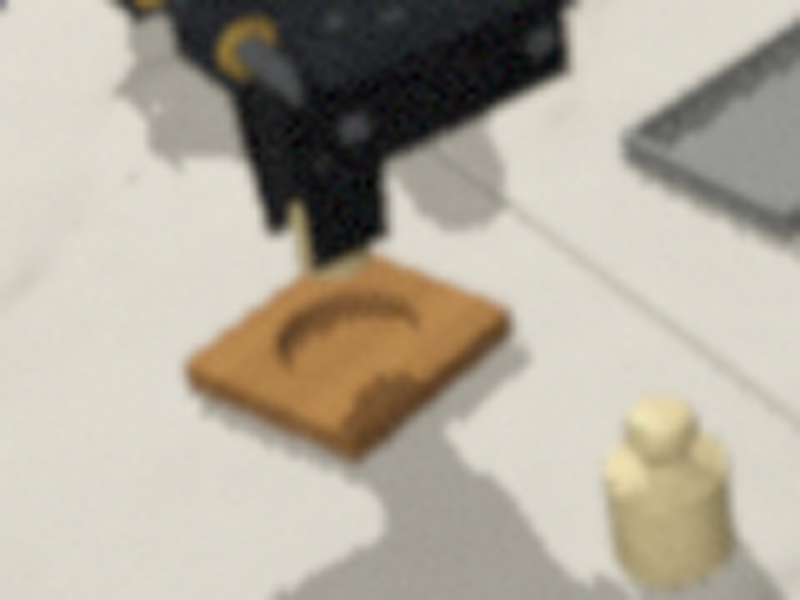

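```bash
python3 -m inch '[[[0.03,0,0.2],0,1],[[0,0,0.15],0,1],[[0,0,0.1],0,1],[[0,0,0.07],0,1],[[0,0,0],0,1],[[0,0,0],0,1],[[0,0,0],0,1],[[0,0,0],0,1],[[0,0,0],0,1],[[0,0,0],0,1]]'
```

```text
t: 20.65
eef_pos: [584.0, 319.8, 13.3]
tcp_rot: [3.142, 0.0, 1.571]
ft_force: [0.1, -0.5, -0.4]
opening: 0.194
grip_force: 30.0
```

```bash
python3 -m inch '[[[0,0,0],0,0.4],[[0,0,0],0,0.2],[[0,0,0],0,0.2],[[0,0,0],0,0.2],[[0,0,-0.2],0,0.2],[[0,0,-0.6],0,0],[[0,0,-0.6],0,-1],[[-0.5,-0.5,0],0,-1],[[-0.5,-0.5,0],0,-1],[[-0.5,-0.5,0],0,-1]]'
python3 -m inch '[[[-0.5,-0.5,0],0,-1],[[-0.39,-0.33,0],0,-1],[[0,0,0],0,-1],[[0,0,0],0,-1],[[0,0,0.5],0,-1],[[0,0,0.4],0,-1],[[0,0,0],0,-1],[[0,0,0],0,-1],[[0,0,0],0,-1],[[0,0,0],0,-1]]'
python3 - <<'E'
from h import *
S=eyes.read_camera('scene');T=eyes.read_camera('top')
print(env.state()['eef_pos'])
SH['inrest']=[P+[0,0,4] for P in SH['small_weight']]
for d in eyes.cut_out('small_weight',S)[:2]:
    print(round(d['score'],2),d['mask'].sum(),*fit('inrest',[(S,d['mask'].astype(np.float32))],onz(S,d['centre'],14),False))
print('S ref',fit('rest_small',[(S,eyes.cut_out('rest_small',S)[0]['mask'].astype(np.float32))],(584,320,[.26])))
E
```

```text
t: 21.9
eef_pos: [493.1, 229.1, 98.2]
tcp_rot: [3.14, -0.0, 1.571]
ft_force: [0.7, 0.3, -0.4]
opening: 0.865
grip_force: 0.0
t: 23.15
eef_pos: [444.4, 176.6, 43.9]
tcp_rot: [3.14, -0.0, 1.571]
ft_force: [-0.5, 0.8, -0.1]
opening: 0.999
grip_force: 0.0
[444.29149948 176.48160932  43.70662853]
S ref (array([5.82844e+02, 3.20553e+02, 2.51000e-01]), np.float64(0.29))
```

```bash
python3 -m inch '[[[0,0,0.3],0,-1],[[0,0,0.15],0,-1],[[0,0,0.08],0,-0.2],[[0,0,0],0,0.2],[[0,0,0],0,1],[[0,0,0],0,1],[[0,0,0],0,1],[[0,0,0],0,1],[[0,0,0],0,1],[[0,0,0],0,1]]'
python3 -m inch '[[[0,0,0],0,1],[[0,0,-0.4],0,1],[[0,0,-0.6],0,1],[[-0.755,0.418,-0.3],0,1],[[-0.755,0.418,0],0,1],[[-0.755,0.418,0],0,1],[[-0.755,0.418,0],0,1],[[-0.755,0.418,0],0,1],[[-0.755,0.418,0],0,1],[[-0.755,0.418,0],0,1]]'
python3 -m inch '[[[0,0,0.2],0,1],[[0,0,0.4],0,1],[[0,0,0.3],0,1],[[0,0,0.1],0,1],[[0,0,0],0,1],[[0,0,0],0,1],[[0,0,0],0,1],[[0,0,0],0,1],[[0,0,0],0,1],[[0,0,0],0,1]]'
python3 - <<'E'
from h import *
S=eyes.read_camera('scene');T=eyes.read_camera('top')
a=cv2.resize(S['pixels'][130:200,310:390],(640,560),interpolation=cv2.INTER_CUBIC);cv2.imwrite('pics/g6.png',a[:,:,::-1])
E
```

```text
t: 24.6
eef_pos: [444.1, 176.4, 11.5]
tcp_rot: [-3.142, 0.0, 1.571]
ft_force: [-0.5, -0.0, 0.1]
opening: 0.306
grip_force: 30.0
t: 25.85
eef_pos: [620.2, -142.3, 89.4]
tcp_rot: [-3.141, -0.0, 1.571]
ft_force: [1.2, 0.2, 0.1]
opening: 0.309
grip_force: 30.0
t: 27.1
eef_pos: [619.7, -140.7, 29.6]
tcp_rot: [3.141, 0.0, 1.571]
ft_force: [-0.2, -0.4, 0.5]
opening: 0.31
grip_force: 30.0
```

View pics/g6.png

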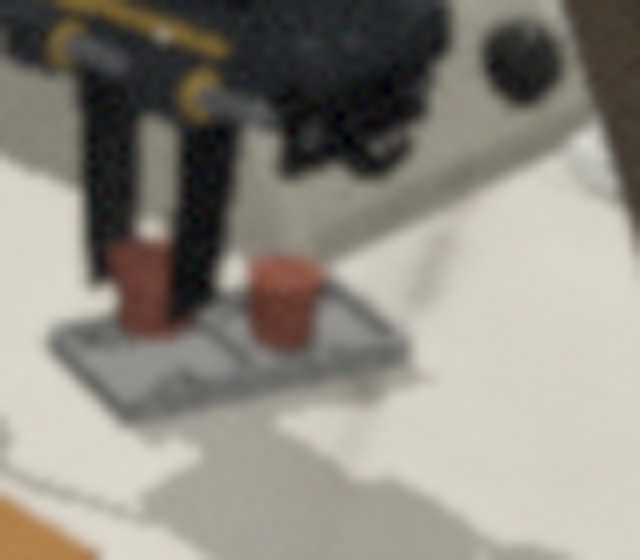

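The first stopper stands upright in the right bay (foot at about (280,345)). The second hangs over the middle of the left bay.

```bash
python3 -m inch '[[[0,0,0.1],0,1],[[0,0,0.05],0,1],[[0,0,0.03],0,1],[[0,0,0.02],0,1],[[0,0,0],0,1],[[0,0,0],0,1],[[0,0,0],0,1],[[0,0,0],0,1],[[0,0,0],0,1],[[0,0,0],0,1]]'
```

```text
t: 28.45
eef_pos: [619.7, -140.7, 17.5]
tcp_rot: [3.142, 0.0, 1.571]
ft_force: [0.3, 0.3, 0.1]
opening: 0.309
grip_force: 30.0
```

```bash
python3 -m inch '[[[0,0,0.03],0,1],[[0,0,0],0,1],[[0,0,0],0,0.3],[[0,0,0],0,0],[[0,0,0],0,0],[[0,0,0],0,0],[[0,0,-0.3],0,0],[[0,0,-0.6],0,0],[[0,0,-0.5],0,0],[[0.5,-0.4,0],0,-1]]'
python3 -m inch '[[[0.7,-0.57,0],0,-1],[[0.7,-0.57,0],0,-1],[[0.7,-0.6,0],0,-1],[[0.745,-0.59,0],0,-1],[[0,0,0],-1,-1],[[0,0,0],-1,-1],[[0,0,0],-1,-1],[[0,0,0],-1,-1],[[0,0,0],-1,-1],[[0,0,0],-1,-1]]'
python3 -m inch '[[[0,0,0],-1,-1],[[0,0,0],-1,-1],[[0,0,0],-1,-1],[[0,0,0],-1,-1],[[0,0,0],-0.5,-1],[[0,0,0],0,-1],[[0,0,0],0,-1],[[0,0,0],0,-1],[[0,0,0],0,-1],[[0,0,0],0,-1]]'
python3 - <<'E'
from h import *
S=eyes.read_camera('scene');T=eyes.read_camera('top')
a=cv2.resize(S['pixels'][140:250,270:400],(650,550),interpolation=cv2.INTER_CUBIC);cv2.imwrite('pics/g7.png',a[:,:,::-1])
e=np.array([456,60,0.]);
for x in(-32,0,32):
    q=e+[x*np.cos(-.65),x*np.sin(-.65),12]; print(x,(proj(S,q)[0]-[270,140])*5)
E
```

```text
t: 29.7
eef_pos: [597.5, -112.0, 103.2]
tcp_rot: [3.135, 0.002, 1.569]
ft_force: [0.2, -0.4, -1.7]
opening: 0.557
grip_force: 0.0
t: 30.95
eef_pos: [456.2, 60.1, 100.8]
tcp_rot: [3.14, 0.001, 2.097]
ft_force: [-0.3, 0.5, -0.7]
opening: 0.998
grip_force: 0.0
t: 32.2
eef_pos: [455.9, 60.0, 99.7]
tcp_rot: [-3.141, 0.0, 2.487]
ft_force: [-0.3, 0.6, -0.5]
opening: 0.994
grip_force: 0.0
-32 [282.80383665 491.50239534]
0 [268.5664695  446.06137405]
32 [255.18151821 403.34055758]
```

View pics/g7.png

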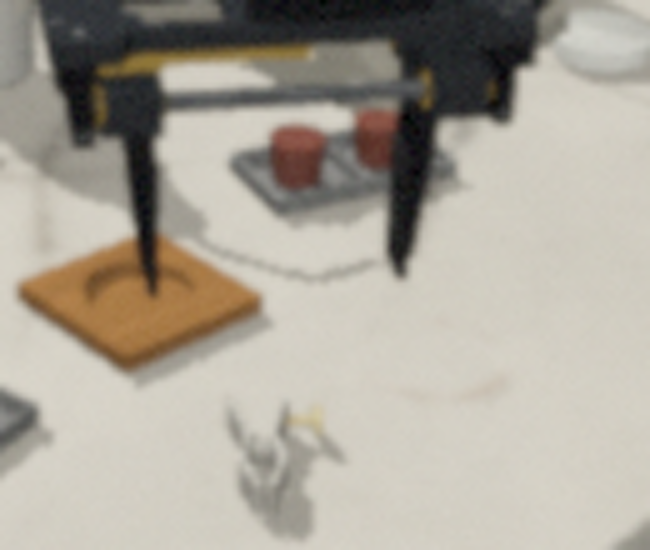

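```bash
python3 -m inch '[[[0,0,0.5],0,-1],[[0,0,0.5],0,-1],[[0,0,0.4],0,-1],[[0,0,0.21],0,-1],[[0,0,0],0,0],[[0,0,0],0,0.3],[[0,0,0],0,1],[[0,0,0],0,1],[[0,0,0],0,1],[[0,0,0],0,1]]'
python3 -m inch '[[[0,0,0],0,1],[[0,0,0],0,1],[[0,0,-0.3],0,1],[[0,0,-0.6],0,1],[[0,0,-0.4],0,1],[[0,0,0],0,1],[[0,0,0],0,1],[[0,0,0],0,1],[[0,0,0],0,1],[[0,0,0],0,1]]'
python3 - <<'E'
from h import *
S=eyes.read_camera('scene')
a=cv2.resize(S['pixels'][160:250,270:380],(660,540),interpolation=cv2.INTER_CUBIC);cv2.imwrite('pics/g8.png',a[:,:,::-1])
E
```

```text
t: 33.55
eef_pos: [455.9, 60.0, 3.2]
tcp_rot: [3.142, 0.0, 2.487]
ft_force: [0.0, 0.3, 0.2]
opening: 0.425
grip_force: 0.0
t: 34.8
eef_pos: [455.8, 60.0, 80.8]
tcp_rot: [-3.141, -0.0, 2.487]
ft_force: [-0.5, 0.3, -1.2]
opening: 0.246
grip_force: 29.3
```

View pics/g8.png

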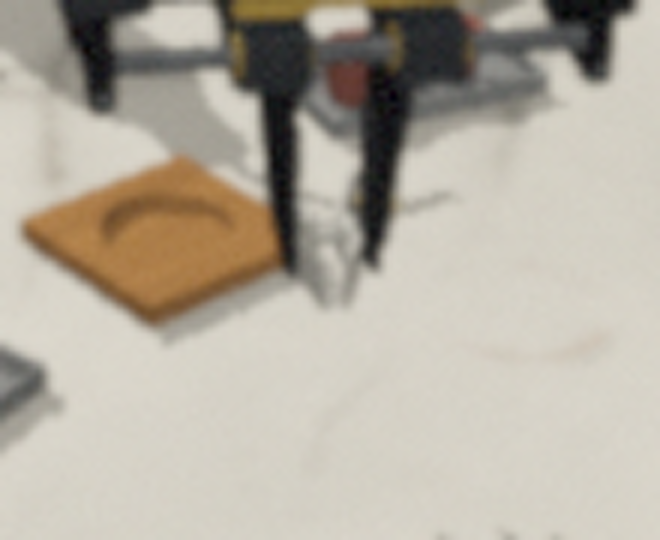

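```bash
python3 -m inch '[[[0,0,0],1,1],[[0,0,0],1,1],[[0,0,0],1,1],[[0,0,0],1,1],[[0,0,0],1,1],[[0,0,0],1,1],[[0,0,0],1,1],[[0,0,0],1,1],[[0,0,0],0.8,1],[[0,0,0],0,1]]'
python3 -m inch '[[[0.25,0.46,0],0,1],[[0.25,0.46,0],0,1],[[0.25,0.46,0],0,1],[[0.25,0.46,0],0,1],[[0.26,0.46,0],0,1],[[0,0,0.3],0,1],[[0,0,0.3],0,1],[[0,0,0.1],0,1],[[0,0,0],0,1],[[0,0,0],0,1]]'
python3 - <<'E'
from h import *
S=eyes.read_camera('scene');T=eyes.read_camera('top')
a=cv2.resize(S['pixels'][180:270,190:300],(660,540),interpolation=cv2.INTER_CUBIC);cv2.imwrite('pics/g9.png',a[:,:,::-1])
for p,c in((T,'T'),(S,'S')):
    d=eyes.cut_out('clamp_tray',p)[0];print(c,fit('clamp_tray',[(p,d['mask'].astype(np.float32))],(582,155,[.15])))
E
```

```text
t: 36.1
eef_pos: [455.9, 60.0, 81.1]
tcp_rot: [-3.142, 0.0, 1.72]
ft_force: [-0.3, 0.1, -0.3]
opening: 0.245
grip_force: 29.3
t: 37.35
eef_pos: [581.3, 155.0, 39.5]
tcp_rot: [3.141, 0.0, 1.719]
ft_force: [0.4, -0.6, -0.8]
opening: 0.246
grip_force: 29.3Traceback (most recent call last):
  File "<stdin>", line 5, in <module>
IndexError: list index out of range
```

View pics/g9.png

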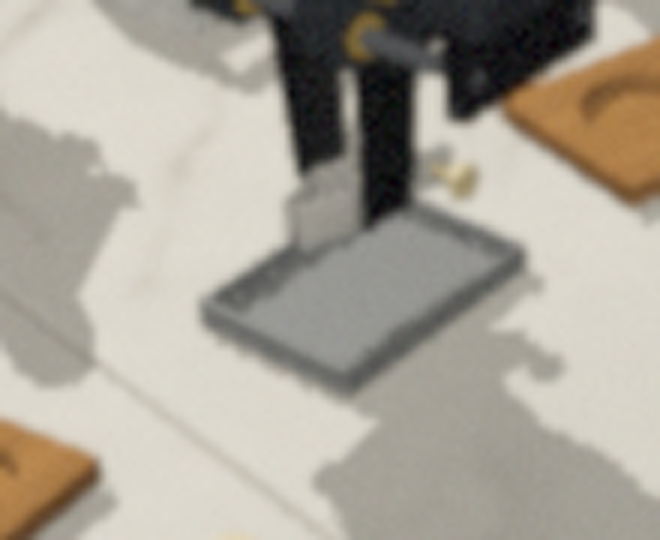

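```bash
python3 -m inch '[[[0,0,0.2],0,1],[[0,0,0.2],0,1],[[0,0,0.1],0,1],[[0,0,0.03],0,1],[[0,0,0.01],0,1],[[0,0,0],0,1],[[0,0,0],0,1],[[0,0,0],0,1],[[0,0,0],0,1],[[0,0,0],0,1]]'
```

```text
t: 38.75
eef_pos: [581.2, 155.2, 6.7]
tcp_rot: [3.142, 0.0, 1.719]
ft_force: [-0.1, -0.2, -0.5]
opening: 0.251
grip_force: 29.3
```

```bash
python3 -m inch '[[[0,0,0],0,0.4],[[0,0,0],0,0.35],[[0,0,0],0,0.35],[[0,0,0],0,0.35],[[0,0,-0.2],0,0.35],[[0,0,-0.4],0,0.35],[[0,0,-0.6],0,0.35],[[0,0,-0.4],0,-1],[[0.5,-0.3,0],0,-1],[[0.5,-0.3,0],0,-1]]'
python3 -m inch '[[[0.5,-0.3,0],0,-1],[[0.5,-0.3,0],0,-1],[[0.5,-0.3,0],0,-1],[[0.19,-0.13,0],0,-1],[[0,0,0],0,-1],[[0,0,0],0,-1],[[0,0,0],0,-1],[[0,0,0],0,-1],[[0,0,0],0,-1],[[0,0,0],0,-1]]'
python3 - <<'E'
from h import *
S=eyes.read_camera('scene')
a=cv2.resize(S['pixels'][180:320,130:330],(800,560),interpolation=cv2.INTER_CUBIC);cv2.imwrite('pics/g10.png',a[:,:,::-1])
d=eyes.cut_out('large_weight',S)
for q in d[:2]: print(q['score'],fit('large_weight',[(S,q['mask'].astype(np.float32))],onz(S,q['centre'],20),False))
E
```

```text
t: 40.0
eef_pos: [536.4, 209.6, 103.9]
tcp_rot: [3.14, -0.0, 1.718]
ft_force: [-0.5, 0.2, -0.2]
opening: 0.586
grip_force: 0.0
t: 41.25
eef_pos: [460.7, 300.3, 102.7]
tcp_rot: [-3.142, 0.0, 1.719]
ft_force: [-0.2, 0.5, 0.5]
opening: 0.999
grip_force: 0.0
0.86 (array([4.57682e+02, 3.01273e+02, 2.40000e-02]), np.float64(0.06))
```

View pics/g10.png

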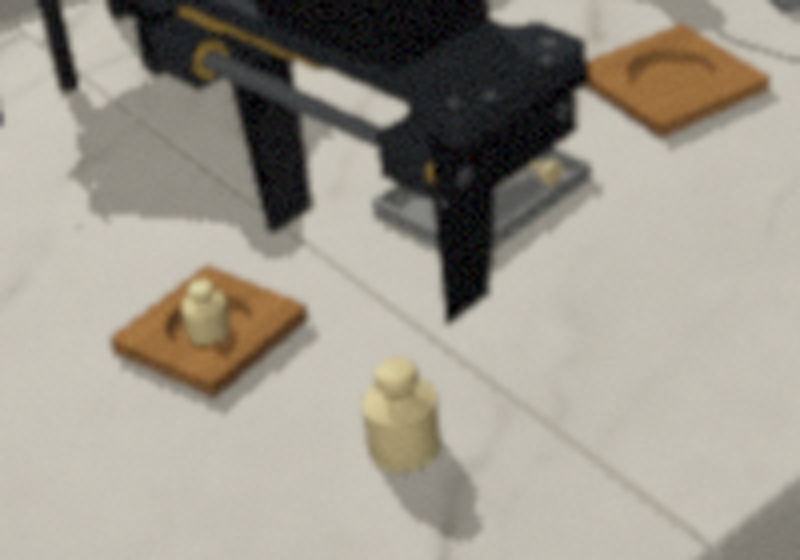

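The small weight stands in its well, at about crop (205,325). Now the large weight.

```bash
python3 -m inch '[[[0,0,0.5],0,-1],[[0,0,0.5],0,-1],[[0,0,0.4],0,-1],[[0,0,0.15],0,-1],[[0,0,0],0,0],[[0,0,0],0,1],[[0,0,0],0,1],[[0,0,0],0,1],[[0,0,0],0,1],[[0,0,0],0,1]]'
python3 -m inch '[[[0,0,0],0,1],[[0,0,-0.3],0,1],[[0,0,-0.6],0,1],[[0,0,-0.5],0,1],[[-0.5,0.14,0],0,1],[[-0.7,0.2,0],0,1],[[-0.7,0.2,0],0,1],[[-0.7,0.2,0],0,1],[[-0.7,0.2,0],0,1],[[-0.7,0.2,0],0,1]]'
python3 -m inch '[[[-0.7,0.2,0],0,1],[[-0.5,0.085,0],0,1],[[0,0,0.2],0,1],[[0,0,0.4],0,1],[[0,0,0.3],0,1],[[0,0,0],0,1],[[0,0,0],0,1],[[0,0,0],0,1],[[0,0,0],0,1],[[0,0,0],0,1]]'
python3 - <<'E'
from h import *
S=eyes.read_camera('scene')
a=cv2.resize(S['pixels'][150:240,190:350],(800,450),interpolation=cv2.INTER_CUBIC);cv2.imwrite('pics/g11.png',a[:,:,::-1])
E
```

```text
t: 42.6
eef_pos: [460.6, 300.4, 9.7]
tcp_rot: [3.142, 0.0, 1.719]
ft_force: [-0.0, -0.4, 0.3]
opening: 0.424
grip_force: 0.0
t: 43.85
eef_pos: [564.1, 71.7, 93.5]
tcp_rot: [-3.141, 0.0, 1.719]
ft_force: [1.4, 0.6, -1.8]
opening: 0.326
grip_force: 30.0
t: 45.1
eef_pos: [591.4, 4.4, 40.1]
tcp_rot: [3.141, 0.0, 1.719]
ft_force: [0.5, -0.2, -1.5]
opening: 0.324
grip_force: 30.0
```

View pics/g11.png

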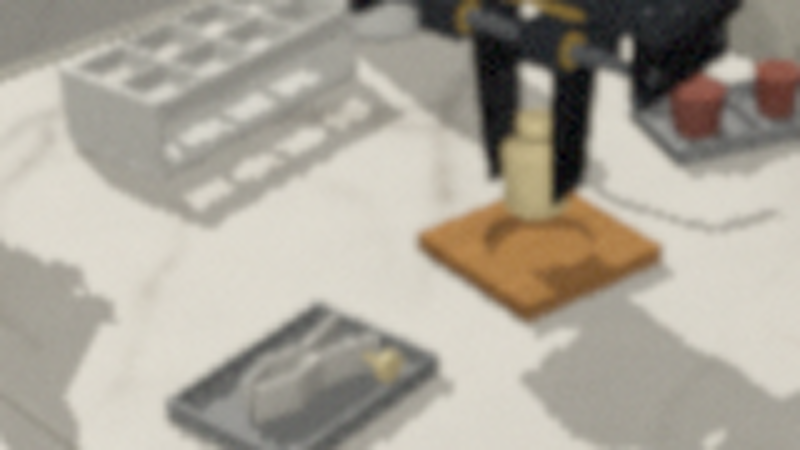

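The clamp lies flat inside its tray. The large weight hangs centred over its well at about (540,210).

```bash
python3 -m inch '[[[0,0,0.2],0,1],[[0,0,0.12],0,1],[[0,0,0.08],0,1],[[0,0,0.03],0,1],[[0,0,0],0,1],[[0,0,0],0,1],[[0,0,0],0,1],[[0,0,0],0,1],[[0,0,0],0,1],[[0,0,0],0,1]]'
```

```text
t: 46.4
eef_pos: [591.3, 4.4, 13.9]
tcp_rot: [3.142, 0.0, 1.719]
ft_force: [0.3, 0.8, -1.9]
opening: 0.325
grip_force: 30.0
```

```bash
python3 -m inch '[[[0,0,0],0,0.2],[[0,0,0],0,0],[[0,0,0],0,0],[[0,0,0],0,0],[[0,0,-0.2],0,0],[[0,0,-0.6],0,0],[[0,0,-0.6],0,0],[[0,0,-0.6],0,0],[[0,0,-0.6],0,0],[[0,-0.5,-0.5],0,0]]'
python3 -m inch '[[[0,-0.6,-0.5],0,-1],[[0,-0.6,0],0,-1],[[0,-0.6,0],0,-1],[[0,0,0],0,-1],[[0,0,0],0,-1],[[0,0,0],0,-1],[[0,0,0],0,-1],[[0,0,0],0,-1],[[0,0,0],0,-1],[[0,0,0],0,-1]]'
python3 - <<'E'
from h import *
S=eyes.read_camera('scene');T=eyes.read_camera('top')
a=cv2.resize(S['pixels'][130:310,150:450],(800,480),interpolation=cv2.INTER_CUBIC);cv2.imwrite('pics/g12.png',a[:,:,::-1])
for nm,n,z in [('large_weight','large_weight',4),('small_weight','small_weight',4),('stopper_a','stopper',3)]:
  SH['q']=[P+[0,0,z] for P in SH[n]]
  for c,p in(('S',S),):
    for q in eyes.cut_out(nm,p)[:3]: print(nm,c,round(q['score'],2),fit('q',[(p,q['mask'].astype(np.float32))],onz(p,q['centre'],15),False))
E
```

```text
t: 47.65
eef_pos: [562.2, 0.0, 202.0]
tcp_rot: [3.139, 0.001, 1.719]
ft_force: [-0.4, 0.5, -0.0]
opening: 0.498
grip_force: 0.0
t: 48.9
eef_pos: [454.8, -15.9, 229.9]
tcp_rot: [-3.142, 0.0, 1.719]
ft_force: [0.2, 0.5, -0.0]
opening: 0.998
grip_force: 0.0
large_weight S 0.65 (array([ 5.91084e+02,  6.12400e+00, -6.00000e-03]), np.float64(0.27))
```

View pics/g12.png

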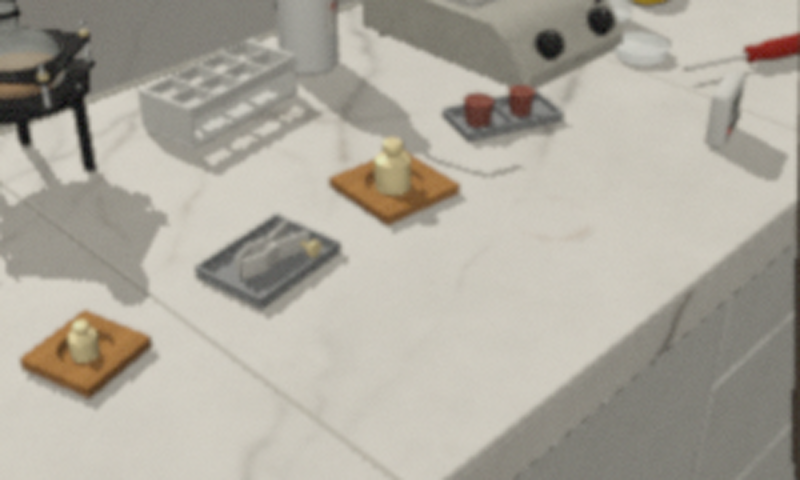

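Everything is in place and the timer is standing. One numeric check of the stoppers and the small weight against their places, in the same camera.

Run:
```python
from h import *
S=eyes.read_camera('scene');T=eyes.read_camera('top')
for c,p,t in(('S',S,(608.4,-166,-.36)),('T',T,(611,-170,-.37))):
    im=p['pixels'].astype(int);m=((im[...,0]-im[...,1])>20)&(im[...,0]<190)
    for xy in((602,-188),(620,-141)):
        SH['q']=[P+[0,0,3] for P in SH['stopper']]
        w=cv2.dilate((sil(p,'q',[*xy,0])>0).astype(np.uint8),np.ones((7,7)))>0
        mm=(m&w).astype(np.float32)
        v,f=fit('q',[(p,mm)],xy,False);d=v[:2]-t[:2];a=t[2]
        print(c,v[:2],f,'in tray',np.round([np.cos(a)*d[0]+np.sin(a)*d[1],-np.sin(a)*d[0]+np.cos(a)*d[1]],1))
SH['q']=[P+[0,0,4] for P in SH['small_weight']]
im=S['pixels'].astype(int);m=((im[...,0]-im[...,2])>25)&(im[...,1]>140)
w=cv2.dilate((sil(S,'q',[584,320,0])>0).astype(np.uint8),np.ones((5,5)))>0
print(fit('q',[(S,(m&w).astype(np.float32))],(584,320),False),'rest S 582.2,320.6')
for c in (T,S): print([(round(d['score'],2),onz(c,d['centre'],0).round()) for d in eyes.spot_point('timer',c)[:1]])
```

```text
S [ 602.427 -186.359] 0.33 in tray [  1.6 -21.2]
S [ 618.395 -138.861] 0.11 in tray [-0.2 28.9]
T [ 603.293 -188.259] 0.26 in tray [ -0.6 -19.8]
T [ 621.326 -142.647] 0.09 in tray [-0.3 29.2]
(array([ 5.89795e+02,  3.19220e+02, -1.70000e-02]), np.float64(0.35)) rest S 582.2,320.6
[(0.59, array([ 435., -307.]))]
[(0.72, array([ 441., -287.]))]
```

```bash
python3 -c "
from cell import env
print(env.job_done())"
```

```text
the job is handed in; nothing more can be done
None
```

I handed the job in at about 49 s: both weights stand in their wells, there is a stopper in each bay, the clamp lies flat lengthwise in its tray and the timer was not touched. This rests on the final pictures and position fits, because no verdict came back, and the last fit for the small weight was too rough to confirm its position.

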